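# Load a brass-edged glass box into the UV curing station

## Task

This little brass-edged glass box has just been glazed and must be cured: lift the amber guard of the curing station until it stands up open, set the box gently, right way up, down between the pins of the nest (it is glass, do not drop it), then lower the guard fully closed over it so that the lamps can start. Leave the lantern, the roof cap and the adhesive bottle where they stand.

Things in the scene. Friction and masses are not known exactly. Their poses are not given: they have to be found in the camera images.
- station: bench-top UV curing station, fixed: grey steel base 240 (x) x 230 (y) mm with a black top plate at z = 50 mm; origin at the centre of its underside, on the table. Its x axis points from its front (control strip, guard handle, nearest the robot) to its rear (hinge); y to its left, z up. Two dark lamp bars stand on the plate at y = +-74 to +-92 mm, up to z = 86 mm. It may stand left or right of the robot's centre line, turned by up to about 10 degrees
- nest (a point): centre of the top face of the aluminium nest plate (90 x 136 mm) on the station, at station (-30, 0, 58) mm, axes as the station's. The glass box stands flat on it with its 100 mm side along y, between eight steel dowel pins of 8 mm diameter, 11 mm high with tapered tips: at x = +-35, y = +-40 mm and at x = +-15, y = +-58 mm. That leaves 4 mm all round; the middle of the long sides is free for fingers
- guard (a joint): angle of the guard, rad: 0 = fully closed, grows as it is lifted, stop at 1.6; starts at 0 to 0.25. At 1.4 it stands nearly upright, the nest is free from above and the handle bar is at station (130, 0, 264) mm. A friction hinge (0.6 N m) holds it wherever it is left, ajar too. Moving it takes 5 to 10 N at the handle, so a light force stop trips early: push it all the way to its stop at 0
- guard_hinge (a point): middle of the guard's hinge line, at station (90, 0, 60) mm; the line runs along the station's y. The axes turn with the guard and equal the station's when it is closed. The guard is an amber transparent hood, 0.42 kg: 200 mm wide (y), from the hinge 185 mm to the front, top 65 mm above the hinge line, lower rim 8 mm below it, a 45 degree sloping window at the front upper edge
- guard_handle (a point): middle of the black round handle bar (12 mm diameter, along y, 120 mm free between its two posts) on the sloping window of the guard; axes as guard_hinge's. Closed it lies 194 mm in front of the hinge line and 74 mm above it, 45 mm clear (bar centre to pane) along the 45 degree slope's normal, so fingers can straddle it from above both when the guard is closed and when it is open; the bar can turn between the fingers
- box_center (a point): centre of the loose glass box, half-way up: brass-edged, with glass sides and top and a brass base, 54 mm along its x, 100 mm along its y, 44 mm high (z, up), 0.16 kg or so; stands on the mat at any of three places, turned by up to 40 degrees; the open guard may stand beside the straight way from the mat to the nest
- glass_box: the same glass box; origin at the centre of its underside, axes as box_center's
- mat: black rubber bench mat, fixed, 320 x 340 x 4 mm, on the other side of the centre line from the station; origin at the centre of its underside
- lantern: bystander: small brass and glass lantern, 60 x 60 mm, 142 mm high, standing on the mat; origin at the centre of its underside
- cap: bystander: loose brass lantern roof cap, 70 x 70 mm, 45 mm high with a small square chimney, on the mat; origin at the centre of its underside
- adhesive: bystander: small amber adhesive bottle with a black cap, 32 mm diameter, 85 mm high, on the mat; origin at the centre of its underside
Things that resemble listed ones, but are neither listed nor needed, are in the scene too. Leave any black or blue look-alike of the glass_box alone.

How it is judged:
On the way, in this order (a step that is already met when the one before it is completed fails the run):
1. the guard is lifted open (value of joint guard above 1.1 rad), for 0.2 s.
2. the glass box stands released in the nest while the guard is still open (value of joint guard above 0.9 rad and horizontal distance between box_center and nest below 0.009 m and z of glass_box in the frame of nest below 0.003 m and angle between the y axis of glass_box and the y axis of nest, either way round below 0.2 rad and angle between glass_box's own z axis and vertical below 0.06 rad and contact force between the fingers and glass_box below 0.1 N), for 0.2 s.
At the end, for the whole second after the job is handed in: guard closed (within 0.05 rad, 10 mm at the handle); glass box at rest, upright and flat on the nest plate between the pins (centre within 9 mm, turn under 0.2 rad, tilt under 0.06 rad, underside within 3 mm); lantern, cap and bottle within 30 mm of where they stood (value of joint guard below 0.05 rad and horizontal distance between box_center and nest below 0.009 m and z of glass_box in the frame of nest below 0.003 m and angle between the y axis of glass_box and the y axis of nest, either way round below 0.2 rad and angle between glass_box's own z axis and vertical below 0.06 rad and linear speed of glass_box below 0.02 m/s and distance of each of lantern, cap, adhesive from where it was at the start of the episode below 0.03 m); the robot touches nothing.
It fails at once if the glass box is dropped (falls faster than 0.5 m/s, about 13 mm of free fall, out of the fingers) (linear speed of glass_box above 0.5 m/s and contact force between the fingers and glass_box below 0.1 N).
It fails at once if a bystander is pushed away or knocked over (distance of any of lantern, cap, adhesive from where it was at the start of the episode above 0.03 m or angle between any of lantern, cap, adhesive's own z axis and vertical above 0.5 rad).
It also fails if it takes over 69 s, if anything falls off the work surface, if the arm or the gripper's body presses on something with over 40 N, if the wrist force passes 120 N, or if a joint passes its speed limit or range.

## Robot

A 6-joint arm with a two-finger parallel gripper is mounted at the origin on the work surface. World frame = base frame: x ahead of the robot, y to its left, z up, the work surface at z = 0. Lengths are in m, angles in rad, forces in N, time in s.
With the tool pointing down it reaches from about 0.15 to 0.775 m from the base axis. Payload 6.1 kg.
Tool frame: the origin (TCP) lies between the finger pads; the fingertips stand 25 mm ahead of it and the grasp point (between the pads) lies 6 mm ahead of it; x points along the fingers, z is the direction in which the jaws open and shut, and the axes are right-handed (so a half turn about x gives the same grasp; the last joint's range is limited). The gripper opens to 85 mm and grips with 20 to 120 N. Pads are 22 mm wide; open, the fingers measure 114 mm over their backs; the gripper's body (76 mm by 85 mm) begins 54 mm behind the grasp point. The pads swing forward as they close: fully open they stand 13 mm farther back than shut.
Start: joints at [-1.206, 0.126, -0.04, 1.405, 0, 1.571], TCP at [0.187, -0.49, 0.256] pointing down, gripper open.
Joint ranges: [-2.72, 2.72], [-0.95, 1.95], [-1.27, 1.35], [-1.78, 2.02], [-1.46, 1.47], [-3.14, 3.14]. Speed limits (rad/s): [2.39, 2.39, 3.01, 3.14, 3.14, 3.14].

## Interface

Orientations are given as a 3x3 rotation matrix whose columns are the frame's x, y, z axes.
In Python, from cell import get_state, capture, job_done gives the robot as it stands.
- The arm moves only by the shell command python3 -m crank 'ROWS'. ROWS is JSON, one flat list of numbers, 5 for each row, row after row: the shift along the world's x, y, z in cm, then the turn about the world's z in rad, then the finger opening in cm, from 0 to 8.54. A call has 1 to 12 rows; each row is the pose to reach, as a shift and turn from the pose commanded when the call began; what a row does not reach only later rows make up. A row lasts 1/8 s, in which the tool goes at most 62.5 mm and 10.7 degrees, less where a joint would pass 70% of its speed; a pose out of reach is approached as far as the arm can. A call with a gripper value outside its range is refused whole. The fingers move at their own pace and stop on an object; the grip force is fixed at half the most. Time passes only in rows, so rows that repeat a pose let the fingers close. It gives the time, the measured TCP pose, the force and the opening at its end, in the units of the state.
- get_state(): the state, without advancing time (a new reading comes with each control period).
- capture(name): name is "scene" or "top" or "wrist"; returns a dict with "pixels" (420x560x3 uint8, blue, green, red), "range_z" (420x560 float32, m along the optical axis (not along the pixel's ray), 0 where there is no reading), "intrinsics" (3x3 intrinsics, pixels), "R" (3x3) and "t" (3): a world point X has camera coordinates R X + t. Camera axes: x right, y down, z forward; pixel columns grow to the right and rows downward; lengths in m; the calibration is good to about 2 mm. The wrist camera is an equidistant fisheye: a pixel r from the principal point sees the ray r / f radians off the axis. A picture is of the moment at which its call begins.
- job_done(): hands the job in, once; it reports no verdict.
The state is a dict: "time_s": time; "q": joint angles; "qvel": joint speeds; "joint_efforts": joint torques, N m; "eef_pos": TCP position; "tcp_rot": TCP orientation; "force": force on the tool from outside, world axes, zero at the start; "torque": the same for the moment, N m; "gripper_width": finger opening in m.
Only numpy, scipy, OpenCV 4.12 (cv2) and the standard library are available. Lean on these libraries where they do the work, as an engineer would, in place of code of your own. Each camera call takes 0.05 s, during which the arm holds its last target.

## Working session

There is one attempt and no reset: what is moved stays moved. The work goes in short steps, Python scripts to look and compute and a shell command to move; the robot and the scene stay as the last step left them, time stands still between calls to the robot, and variables do not carry over. Pictures are saved under pics/ and viewed, and the job is handed in when it is done.

```bash
ls; mkdir -p pics
cat > h.py <<'E'
import numpy as np, cv2, pickle
from cell import get_state, capture
def snap(name, tag):
    c=capture(name); cv2.imwrite(f'pics/{tag}.png',c['pixels']); pickle.dump(c,open(f'pics/{tag}.pkl','wb')); return c
def load(tag): return pickle.load(open(f'pics/{tag}.pkl','rb'))
def ray(c,u,v,fish=False):
    K=c['intrinsics'];x=(u-K[0,2])/K[0,0];y=(v-K[1,2])/K[1,1]
    if fish:
        r=np.hypot(x,y);d=np.array([np.sin(r)*x/max(r,1e-9),np.sin(r)*y/max(r,1e-9),np.cos(r)])
    else: d=np.array([x,y,1.])
    R=np.array(c['R']);t=np.array(c['t'])
    return -R.T@t, R.T@d
def onz(c,u,v,z,fish=False):
    o,d=ray(c,u,v,fish); return o+d*(z-o[2])/d[2]
def tri(*prs):
    A=np.zeros((3,3));b=np.zeros(3)
    for o,d in prs:
        d=d/np.linalg.norm(d);P=np.eye(3)-np.outer(d,d);A+=P;b+=P@o
    X=np.linalg.solve(A,b)
    return X,[np.linalg.norm((np.eye(3)-np.outer(d,d)/(d@d))@(X-o)) for o,d in prs]
def proj(c,X):
    p=c['R']@np.array(X)+c['t'];p=c['intrinsics']@(p/p[2]);return p[:2]
E
python3 - <<'E'
from h import *
s=get_state();print(s)
for n in ['scene','top','wrist']:
    c=snap(n,n+'0');print(n,c['intrinsics'],c['R'],c['t'])
E
```

```text
pics
{'time_s': 0.0, 'q': array([-1.20600542e+00,  1.26397757e-01, -4.06225399e-02,  1.40541920e+00,
        9.88050702e-06,  1.57079501e+00]), 'qvel': array([ 0.00024256, -0.00034541,  0.00028243, -0.00136847, -0.00062751,
       -0.00135844]), 'joint_efforts': array([ 3.33343985e-05, -4.35913610e+01,  3.52923703e+01,  1.73652201e-02,
        4.99289331e-05, -2.40920866e-05]), 'eef_pos': array([ 0.1871626 , -0.49009779,  0.25551249]), 'tcp_rot': array([[-5.76976755e-04,  9.34197913e-01,  3.56754714e-01],
       [ 1.53857086e-03,  3.56755181e-01, -9.34196646e-01],
       [-9.99998650e-01,  9.88265910e-06, -1.64316914e-03]]), 'force': array([-0.52273776,  0.46211069,  0.33988711]), 'torque': array([-0.01556993, -0.02035482,  0.00631206]), 'gripper_width': 0.0853031541825926}
scene [[407.58163666   0.         271.4126115 ]
 [  0.         407.58163666 203.36866134]
 [  0.           0.           1.        ]] [[ 0.87911538  0.47660758  0.0011675 ]
 [ 0.39862554 -0.73392826 -0.54995181]
 [-0.26125434  0.48393649 -0.83519557]] [-0.52396826 -0.18391087  1.05561169]
top [[426.86145219   0.         282.08465828]
 [  0.         426.86145219 206.33729354]
 [  0.           0.           1.        ]] [[ 0.00195249 -0.9999814   0.0057779 ]
 [-0.99524658 -0.00250576 -0.09735488]
 [ 0.09736755 -0.00556036 -0.99523296]] [0.01372994 0.61448895 0.94488927]
wrist [[325.1922621    0.         278.90258692]
 [  0.         325.1922621  213.72671531]
 [  0.           0.           1.        ]] [[ 0.35800738 -0.93371721 -0.00169726]
 [-0.90063728 -0.34580225  0.2631982 ]
 [-0.2463396  -0.09269828 -0.96474029]] [-0.52370509 -0.03355663  0.37786387]
```

View pics/scene0.png

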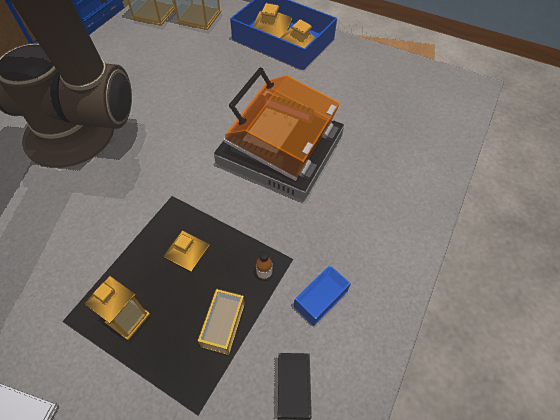

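View pics/top0.png

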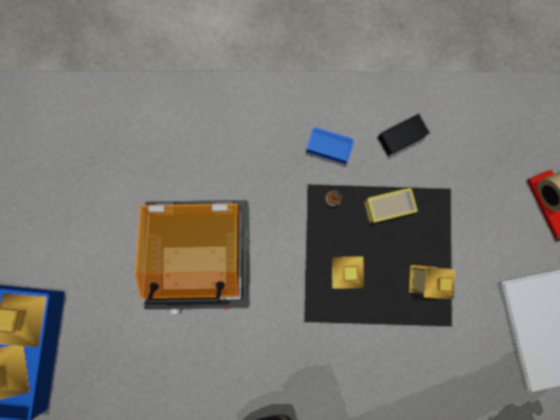

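View pics/wrist0.png

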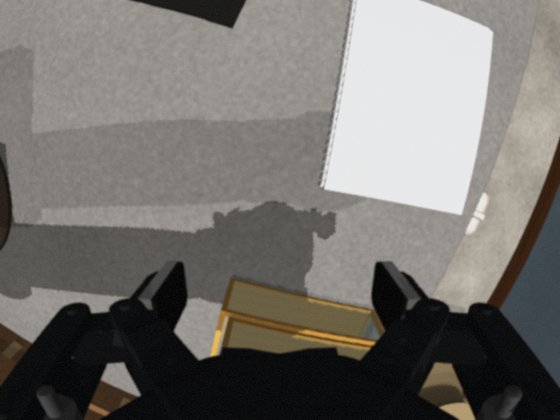

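The top view shows the station at left (about 195,253) and the mat at right. The glass box is at (391,205), the bottle at (333,198), the cap at (348,272) and the lantern at (432,283). The guard stands slightly ajar. I'll zoom in next.

Run:
```python
from h import *
t=load('top0')['pixels'];s=load('scene0')['pixels']
a=cv2.resize(t[190:325,125:260],(600,600),interpolation=cv2.INTER_CUBIC);cv2.imwrite('pics/z1.png',a)
a=cv2.resize(s[60:210,200:360],(640,600),interpolation=cv2.INTER_CUBIC);cv2.imwrite('pics/z2.png',a)
a=cv2.resize(t[170:330,300:460],(600,600),interpolation=cv2.INTER_CUBIC);cv2.imwrite('pics/z3.png',a)
a=cv2.resize(s[240:370,180:310],(600,600),interpolation=cv2.INTER_CUBIC);cv2.imwrite('pics/z4.png',a)
```

```text
(no output)
```

View pics/z1.png

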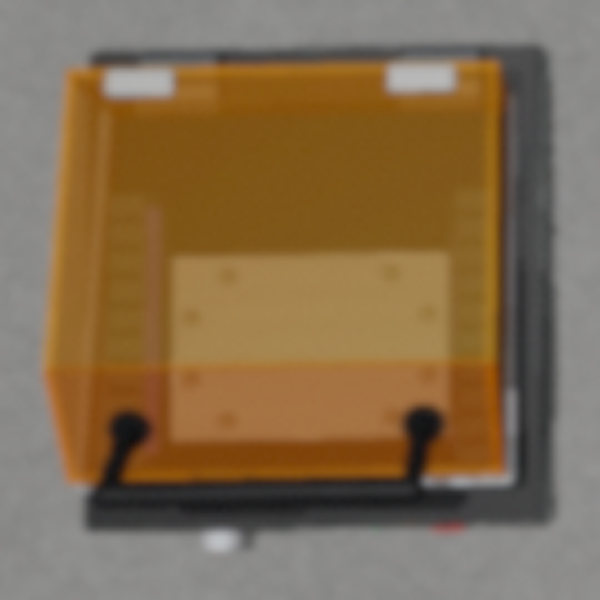

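View pics/z2.png

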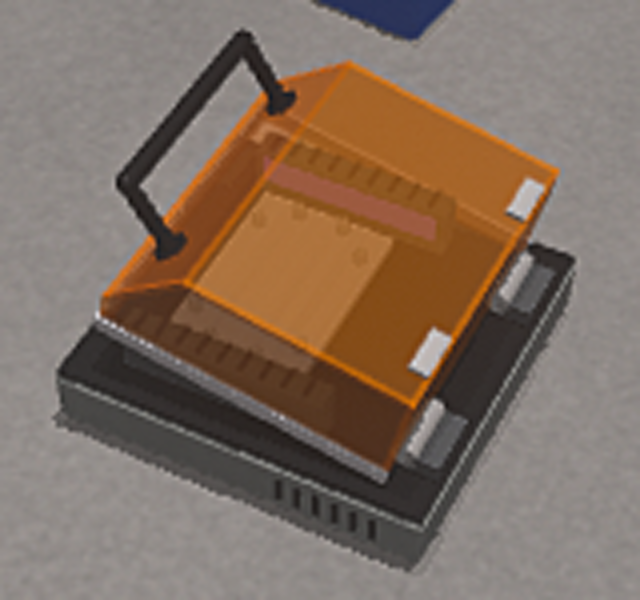

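View pics/z3.png

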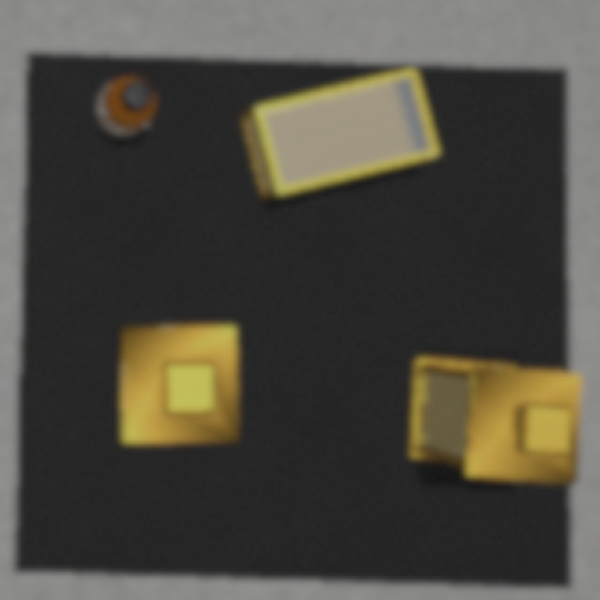

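View pics/z4.png

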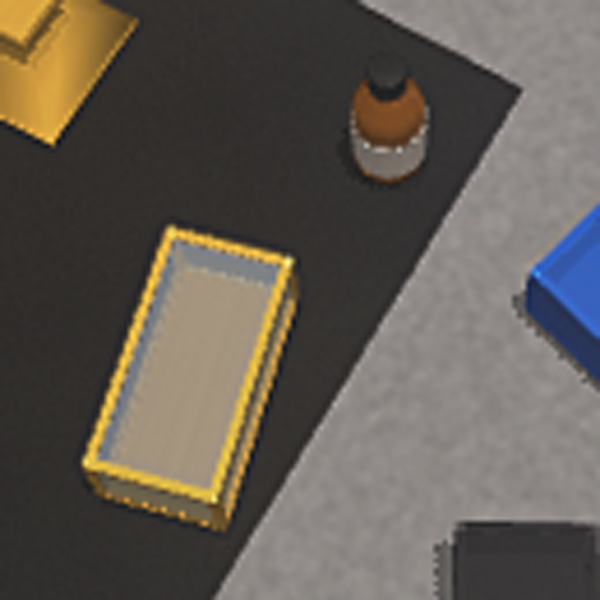

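Run:
```python
from h import *
T=load('top0');S=load('scene0')
z1=lambda u,v:ray(T,125+u/4.4444-.39,190+v/4.4444-.39)
z2=lambda u,v:ray(S,200+u/4-.375,60+v/4-.375)
z3=lambda u,v:ray(T,300+u/3.75-.37,170+v/3.75-.37)
z4=lambda u,v:ray(S,180+u/4.615-.39,240+v/4.615-.39)
P=[]
for a,b in [((255,104),(292,262)),((278,195),(170,228)),((417,68),(218,500)),((440,157),(87,465))]:
    X,r=tri(z3(*a),z4(*b));P.append(X);print('box',X.round(4),np.round(r,4))
P=np.array(P);print('c',P.mean(0),'yaw of y axis',[np.arctan2(*( -(P[i]-P[i+2])[:1],(P[i]-P[i+2])[1])) for i in (0,1)],np.linalg.norm(P[0]-P[2]),np.linalg.norm(P[0]-P[1]))
for n,a,b in [('hL',(100,495),(242,38)),('hR',(415,492),(125,183)),('baseFL?',(88,525),(58,378)),('baseRR',(545,45),(420,525)),
  ('nestRL',(172,257),(275,190)),]:
    pass
def pl(r,z): o,d=r; return (o+d*(z-o[2])/d[2]).round(4)
for a,b in [((100,495),(242,38)),((415,492),(125,183))]:
    X,r=tri(z1(*a),z2(*b));print('handle',X.round(4),np.round(r,4))
for p in [(95,50),(545,45),(548,522),(88,525)]: print('base top cam',pl(z1(*p),.05))
for p in [(575,258),(420,525),(58,378)]: print('base scene cam RL,RR,FR',pl(z2(*p),.05))
for p in [(172,257),(447,252),(449,437),(173,441)]: print('nest top',pl(z1(*p),.058))
for p in [(275,190),(393,238),(308,372),(172,322)]: print('nest scene',pl(z2(*p),.058))
for p in [(228,277),(391,273),(191,317),(428,313),(192,379),(428,375),(228,420),(391,416)]: print('pins',pl(z1(*p),.069))
```

```text
box [ 0.6329 -0.1785  0.0447] [0.0011 0.0011]
box [ 0.5796 -0.1905  0.0435] [0.0006 0.0006]
box [ 0.6558 -0.2745  0.0487] [0.0005 0.0005]
box [ 0.6032 -0.2873  0.045 ] [0.0014 0.0014]
c [ 0.61788283 -0.23270321  0.04545131] yaw of y axis [array([0.23365314]), array([0.23920498])] 0.09880280149529037 0.05471105540017313
handle [0.4178 0.2743 0.1658] [0.0003 0.0003]
handle [0.4204 0.1391 0.1666] [0.001 0.001]
base top cam [0.624  0.3194 0.05  ]
base top cam [0.6271 0.0933 0.05  ]
base top cam [0.3912 0.0895 0.05  ]
base top cam [0.3895 0.3152 0.05  ]
base scene cam RL,RR,FR [0.6254 0.3177 0.05  ]
base scene cam RL,RR,FR [0.6294 0.0911 0.05  ]
base scene cam RL,RR,FR [0.398  0.0847 0.05  ]
nest top [0.5205 0.2756 0.058 ]
nest top [0.5232 0.14   0.058 ]
nest top [0.4331 0.1377 0.058 ]
nest top [0.4309 0.2725 0.058 ]
nest scene [0.4387 0.2741 0.058 ]
nest scene [0.5225 0.272  0.058 ]
nest scene [0.5271 0.1522 0.058 ]
nest scene [0.4383 0.1479 0.058 ]
pins [0.5108 0.2451 0.069 ]
pins [0.5129 0.1658 0.069 ]
pins [0.4914 0.2626 0.069 ]
pins [0.4936 0.1474 0.069 ]
pins [0.4616 0.2612 0.069 ]
pins [0.4637 0.147  0.069 ]
pins [0.442  0.2433 0.069 ]
pins [0.444  0.1645 0.069 ]
```

The box's top centre is at about (0.618, -0.233, 0.0455), yaw about 0.236. The nest centre is near (0.477, 0.205), yaw about 0.027. The handle bar centre is at about (0.419, 0.206, 0.166), so the guard stands at about 0.17 rad. First I move above the handle.

```bash
python3 -m crank '[0,2,4,0.1,4, 2,7,7,0.2,4, 4,13,7,0.3,4, 6,19,7,0.4,4, 8,25,7,0.5,4, 10,31,7,0.6,4, 12,37,7,0.7,4, 14,43,7,0.8,4, 16,49,7,0.9,4, 18,55,7,1.0,4, 20,61,7,1.1,4, 22,66,7,1.18,4]'
python3 -m crank '[1.2,3.7,-1,0.05,4, 1.2,3.7,-2,0.05,4, 1.2,3.7,-2,0.05,4,1.2,3.7,-2,0.05,4,1.2,3.7,-2,0.05,4]'
python3 - <<'E'
from h import *
c=snap('wrist','w1');snap('scene','s1');s=get_state();print(s['time_s'],s['eef_pos'],s['tcp_rot'],s['gripper_width'],s['q'])
E
```

```text
time_s: 1.65
eef_pos: [0.4073, 0.1719, 0.3263]
tcp_rot: [[0.0, 0.022, 1.0], [-0.0, 1.0, -0.022], [-1.0, -0.0, 0.0]]
force: [0.4, -0.3, 0.8]
gripper_width: 0.0401
time_s: 2.28
eef_pos: [0.4193, 0.2057, 0.3071]
tcp_rot: [[0.001, -0.022, 1.0], [0.0, 1.0, 0.022], [-1.0, 0.0, 0.001]]
force: [0.4, 0.4, -0.3]
gripper_width: 0.0401
2.375 [0.41935301 0.20591828 0.30695298] [[ 1.08220594e-03 -2.26980150e-02  9.99741781e-01]
 [ 5.18778494e-04  9.99742245e-01  2.26974640e-02]
 [-9.99999280e-01  4.94081205e-04  1.09370224e-03]] 0.040060455110368896 [ 4.56458949e-01  2.09613844e-02 -4.25943641e-02  1.50604051e+00
 -1.13410779e-05  2.00455557e+00]
```

View pics/w1.png

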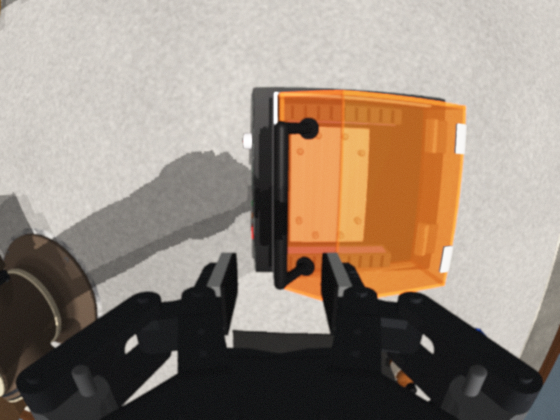

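View pics/s1.png

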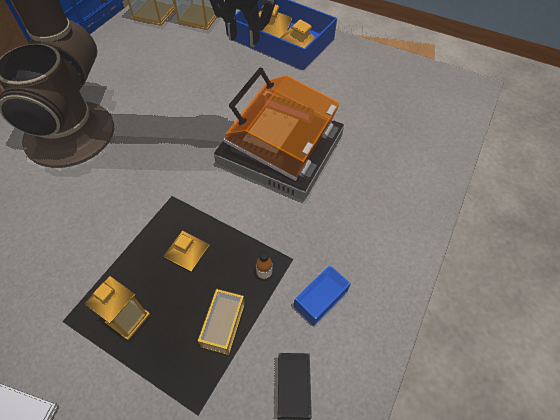

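The wrist view shows the bar at column 280, rows 125–285, midway between the fingers. I'll check its position with rays.

Run:
```python
from h import *
c=load('w1')
for p in [(282,128),(281,150),(280,205),(279,260),(281,283)]: print(onz(c,*p,.166,True).round(4), onz(c,*p,.16,True).round(4))
print('cam',-c['R'].T@c['t'])
for p in [(301,152),(363,153),(362,221),(300,220),(345,137),(357,238)]: print('pins',onz(c,*p,.069,True).round(4))
```

```text
[0.4214 0.2727 0.166 ] [0.4214 0.2727 0.16  ]
[0.421  0.2552 0.166 ] [0.4211 0.2548 0.16  ]
[0.4213 0.2104 0.166 ] [0.4214 0.2089 0.16  ]
[0.4216 0.1617 0.166 ] [0.4217 0.1591 0.16  ]
[0.4239 0.1393 0.166 ] [0.4241 0.1362 0.16  ]
cam [0.41860862 0.27312641 0.42403772]
pins [0.4438 0.2469 0.069 ]
pins [0.5133 0.2488 0.069 ]
pins [0.5183 0.1701 0.069 ]
pins [0.4455 0.1698 0.069 ]
pins [0.4917 0.2655 0.069 ]
pins [0.5142 0.1491 0.069 ]
```

```bash
python3 -m crank '[0.1,0,-4,0,4, 0.1,0,-8,0,4, 0.1,0,-11,0,4, 0.1,0,-13,0,4, 0.1,0,-13.5,0,4, 0.1,0,-13.5,0,4, 0.1,0,-13.5,0,0.5, 0.1,0,-13.5,0,0.5, 0.1,0,-13.5,0,0.5, 0.1,0,-13.5,0,0.5, 0.1,0,-13.5,0,0.5, 0.1,0,-13.5,0,0.5]'
python3 - <<'E'
from h import *
snap('scene','s2');snap('wrist','w2');s=get_state();print(s['eef_pos'],s['force'],s['torque'],s['gripper_width'])
im=load('s2')['pixels'];cv2.imwrite('pics/s2z.png',cv2.resize(im[30:210,180:380],(800,600)[:2] if 0 else (660,594)))
E
```

```text
time_s: 3.88
eef_pos: [0.4201, 0.2068, 0.1714]
tcp_rot: [[-0.0, -0.024, 1.0], [0.001, 1.0, 0.024], [-1.0, 0.001, -0.0]]
force: [-3.2, 1.9, 4.9]
gripper_width: 0.0098
[0.42007318 0.20674893 0.17137044] [-4.01164191  0.55208143  4.62794808] [ 0.34653494  0.71589515 -0.0748116 ] 0.010045991262383218
```

View pics/s2z.png

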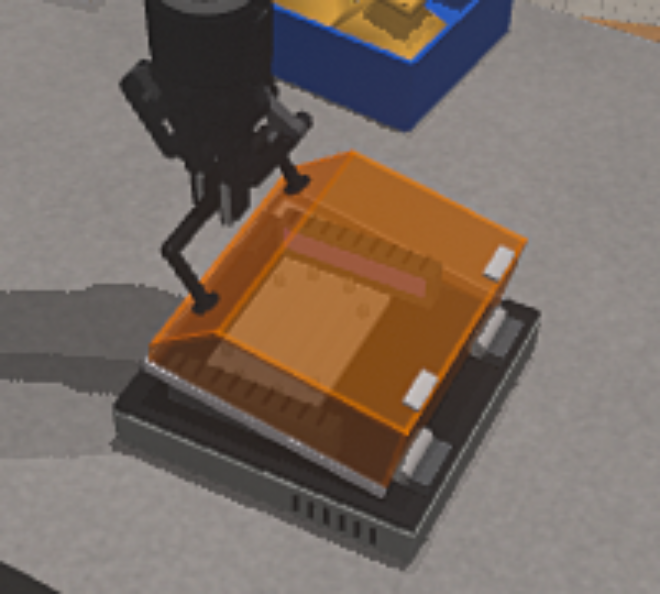

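The bar is gripped. The arc comes next.

Run:
```python
import numpy as np
r=.2076;p0=.537
for i,p in enumerate(np.linspace(p0,1.845,23)[1:]):
    dx=r*(np.cos(p0)-np.cos(p));dz=r*(np.sin(p)-np.sin(p0));print(i+1,round(p-.3644,3),np.round([100*dx,100*dx*.025,100*dz],1))
```

```text
1 0.232 [0.7 0.  1. ]
2 0.292 [1.4 0.  2. ]
3 0.351 [2.2 0.1 3. ]
4 0.41 [3.  0.1 3.9]
5 0.47 [3.9 0.1 4.8]
6 0.529 [4.8 0.1 5.6]
7 0.589 [5.8 0.1 6.3]
8 0.648 [6.8 0.2 7. ]
9 0.708 [7.9 0.2 7.6]
10 0.767 [9.  0.2 8.2]
11 0.827 [10.1  0.3  8.7]
12 0.886 [11.3  0.3  9.1]
13 0.946 [12.5  0.3  9.4]
14 1.005 [13.7  0.3  9.7]
15 1.064 [14.9  0.4  9.9]
16 1.124 [16.1  0.4 10.1]
17 1.183 [17.4  0.4 10.1]
18 1.243 [18.6  0.5 10.1]
19 1.302 [19.8  0.5 10. ]
20 1.362 [21.   0.5  9.9]
21 1.421 [22.3  0.6  9.7]
22 1.481 [23.5  0.6  9.4]
```

```bash
python3 -m crank '[0.7,0,1,0,0.5, 1.4,0,2,0,0.5, 2.2,0.1,3,0,0.5, 3,0.1,3.9,0,0.5, 3.9,0.1,4.8,0,0.5, 4.8,0.1,5.6,0,0.5, 5.8,0.1,6.3,0,0.5, 6.8,0.2,7,0,0.5, 7.9,0.2,7.6,0,0.5, 9,0.2,8.2,0,0.5, 9,0.2,8.2,0,0.5]'
python3 - <<'E'
from h import *
snap('scene','s3');s=get_state();print(s['eef_pos'],s['force'],s['torque'],s['gripper_width'])
im=load('s3')['pixels'];cv2.imwrite('pics/s3z.png',cv2.resize(im[0:210,180:380],(560,588)))
E
```

```text
time_s: 5.35
eef_pos: [0.51, 0.2084, 0.2547]
tcp_rot: [[-0.0, -0.024, 1.0], [0.0, 1.0, 0.024], [-1.0, 0.0, -0.0]]
force: [-7.8, -1.5, 13.5]
gripper_width: 0.0101
[0.50996046 0.20839387 0.25466145] [-7.0845329  -0.37846787 11.84966622] [-0.08325439  1.57155246 -0.10250574] 0.010293796210661293
```

View pics/s3z.png

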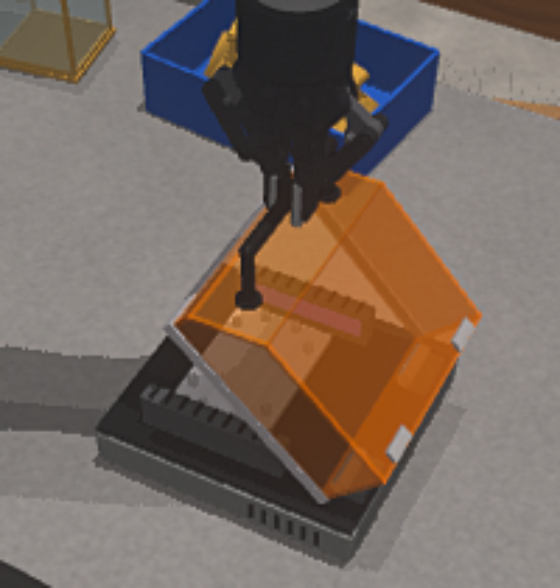

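The guard follows and is now about half open. I continue the arc.

```bash
python3 -m crank '[1.1,0.1,0.5,0,0.5, 2.3,0.1,0.9,0,0.5, 3.5,0.1,1.2,0,0.5, 4.7,0.1,1.5,0,0.5, 5.9,0.2,1.7,0,0.5, 7.1,0.2,1.9,0,0.5, 8.4,0.2,1.9,0,0.5, 9.6,0.3,1.9,0,0.5, 10.8,0.3,1.8,0,0.5, 12,0.3,1.7,0,0.5, 13.3,0.4,1.5,0,0.5, 14.5,0.4,1.2,0,0.5]'
python3 - <<'E'
from h import *
snap('scene','s4');s=get_state();print(s['eef_pos'],s['force'],s['torque'],s['gripper_width'])
im=load('s4')['pixels'];cv2.imwrite('pics/s4z.png',cv2.resize(im[0:210,180:380],(560,588)))
E
```

```text
time_s: 6.9
eef_pos: [0.6557, 0.2112, 0.2649]
tcp_rot: [[-0.001, -0.023, 1.0], [-0.003, 1.0, 0.023], [-1.0, -0.003, -0.001]]
force: [-4.3, -4.6, 3.0]
gripper_width: 0.0098
[0.657091   0.21137762 0.26396293] [ 0.32063109 -3.94578227  4.73969183] [-0.78224133  0.12000605 -0.1137047 ] 0.009903343602443168
```

View pics/s4z.png

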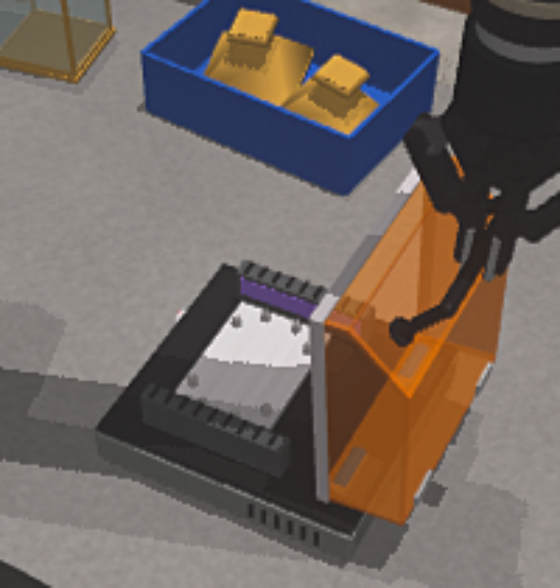

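```bash
python3 -m crank '[0,0,0,0,3.6, 0,0,0,0,3.6, 0,0,0,0,3.6, 0,0,3,0,3.6, 0,0,6,0,3.6, -4,0,8,0,3.6, -9,-2,8,0,3.6, -14,-4,8,0,3.6, -18,-6,8,0,3.6, -18,-6,8,0,3.6, -18,-6,8,0,3.6]'
python3 - <<'E'
from h import *
snap('wrist','w5');snap('top','t5');snap('scene','s5');s=get_state();print(s['time_s'],s['eef_pos'],s['force'],s['gripper_width'])
im=load('t5')['pixels'];cv2.imwrite('pics/t5z.png',cv2.resize(im[170:330,100:260],(600,600),interpolation=cv2.INTER_CUBIC))
im=load('s5')['pixels'];cv2.imwrite('pics/s5z.png',cv2.resize(im[60:210,200:360],(640,600),interpolation=cv2.INTER_CUBIC))
E
```

```text
time_s: 8.32
eef_pos: [0.4756, 0.1528, 0.3458]
tcp_rot: [[0.002, -0.024, 1.0], [0.001, 1.0, 0.024], [-1.0, 0.001, 0.002]]
force: [0.9, 1.0, 0.5]
gripper_width: 0.0356
8.475 [0.47626908 0.15305424 0.3448302 ] [0.7857282  0.09145965 0.20896643] 0.035951413237874756
```

View pics/w5.png

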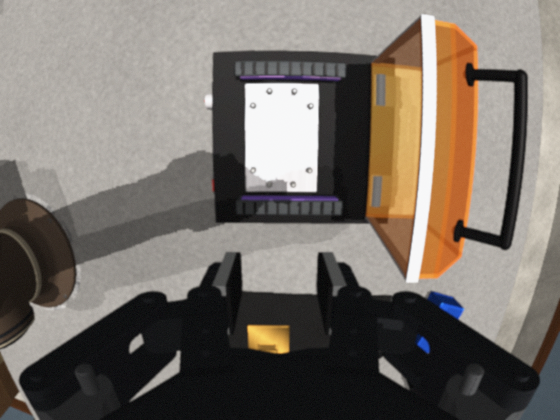

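View pics/t5z.png

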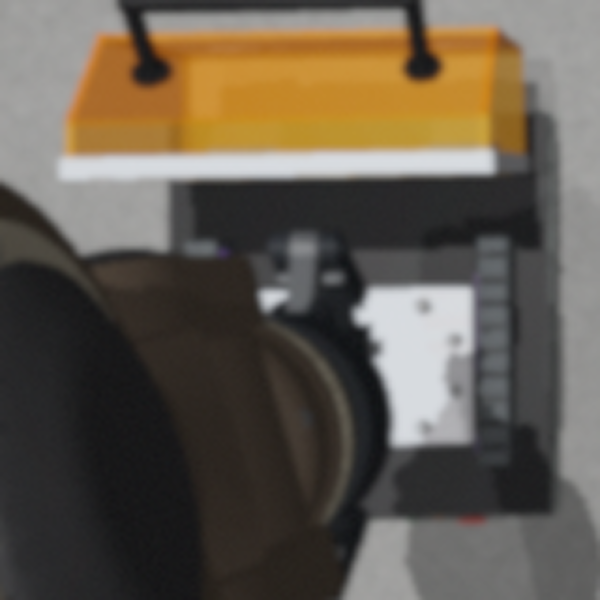

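View pics/s5z.png

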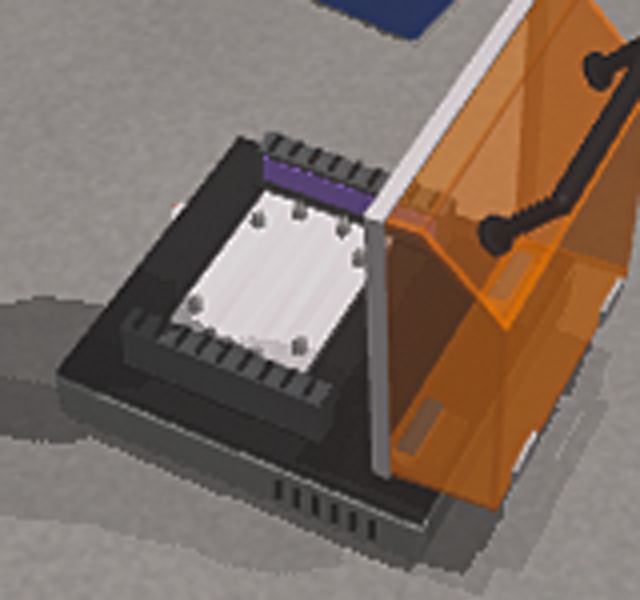

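The guard stands open and the nest is clear. In the wrist view the white plate spans (245–320, 83–192), with all eight pins visible. I'll measure the nest and the guard.

Run:
```python
from h import *
c=load('w5');im=c['pixels']
cv2.imwrite('pics/w5z.png',cv2.resize(im[70:205,230:335],(525,675)[:2] if 0 else (466,600),interpolation=cv2.INTER_CUBIC))
g=im.min(2);m=(g>170).astype(np.uint8);m=cv2.morphologyEx(m,cv2.MORPH_CLOSE,np.ones((9,9)))
n,l,st,ce=cv2.connectedComponentsWithStats(m)
for i in range(1,n):
    if 5000<st[i,4]<12000: print(st[i],ce[i]); pl=(l==i)
# plate outline
cs,_=cv2.findContours(pl.astype(np.uint8),0,2);k=max(cs,key=cv2.contourArea)[:,0]
W=np.array([onz(c,u,v,.058,True)[:2] for u,v in k]);r=cv2.minAreaRect((W*1000).astype(np.float32));print('plate',r)
ins=cv2.erode(pl.astype(np.uint8),np.ones((3,3)))
d=(cv2.GaussianBlur(g,(0,0),.7)<150)&(ins>0)
n,l,st,ce=cv2.connectedComponentsWithStats(d.astype(np.uint8))
P=[]
for i in range(1,n):
    if st[i,4]>4: P.append(onz(c,*ce[i],.067,True)); print(ce[i].round(1),st[i,4],P[-1].round(4), onz(c,*ce[i],.058,True).round(4))
S=load('s5');z2=lambda u,v:ray(S,200+u/4-.375,60+v/4-.375)
for a,b in [((253,106),(258,211)),((269,91),(300,206)),((294,91),(343,222)),((309,106),(358,251)),((253,170),(195,295)),((293,184),(300,338))]:
    print(tri(ray(c,*a,True),z2(*b)))
```

```text
[ 245   83   74  109 7519] [281.70288602 134.41268786]
plate ((478.7098083496094, 208.2824249267578), (90.2499771118164, 136.0309600830078), 0.9654036164283752)
[268.8  92.4] 5 [0.4623 0.2628 0.067 ] [0.462  0.2637 0.058 ]
[292.8  92.6] 5 [0.491  0.2633 0.067 ] [0.4913 0.2643 0.058 ]
(array([0.44308034, 0.24558872, 0.06626859]), [np.float64(0.0006177508283058265), np.float64(0.0006177508283057277)])
(array([0.46195425, 0.26472643, 0.0629845 ]), [np.float64(0.00042333478157113006), np.float64(0.0004233347815711018)])
(array([0.49192497, 0.26540709, 0.06293951]), [np.float64(0.0007034097047284877), np.float64(0.000703409704728646)])
(array([0.51094387, 0.24773548, 0.062931  ]), [np.float64(0.00035922961288024837), np.float64(0.000359229612880329)])
(array([0.44421915, 0.16698316, 0.0659683 ]), [np.float64(0.0007776920888478812), np.float64(0.0007776920888478994)])
(array([0.5052793 , 0.15731318, 0.0715885 ]), [np.float64(0.01213742719368644), np.float64(0.012137427193686346)])
```

View pics/w5z.png

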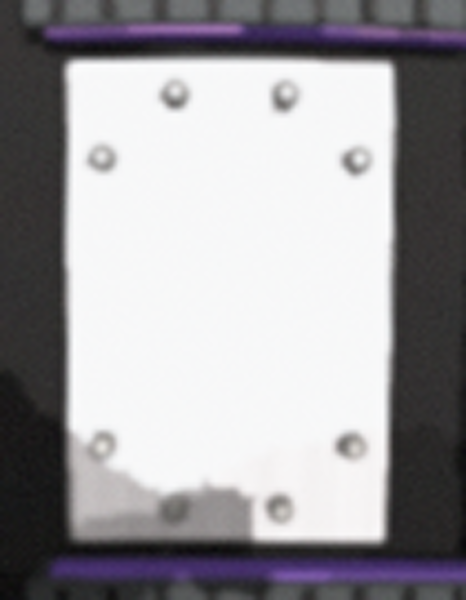

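```bash
python3 -m crank '[0,-5,0,0,5, 0,-10,0,0,8, 2,-16,0,0.05,8, 5,-21,0,0.1,8, 8,-26,-1,0.15,8, 10,-31,-2,0.21,8, 12,-36,-4,0.21,8, 14,-41,-6,0.21,8, 14.4,-42.3,-6.5,0.21,8, 14.4,-42.3,-6.5,0.21,8, 14.4,-42.3,-6.5,0.21,8]'
python3 - <<'E'
from h import *
snap('wrist','w6');s=get_state();print(s['time_s'],s['eef_pos'],s['tcp_rot'].round(4),s['force'],s['gripper_width'])
E
```

```text
time_s: 9.85
eef_pos: [0.6195, -0.2693, 0.2812]
tcp_rot: [[0.001, -0.233, 0.972], [0.0, 0.972, 0.233], [-1.0, -0.0, 0.001]]
force: [-0.3, -0.0, 0.6]
gripper_width: 0.0801
9.9 [ 0.61951814 -0.26914012  0.28157883] [[ 1.500e-03 -2.333e-01  9.724e-01]
 [-4.000e-04  9.724e-01  2.333e-01]
 [-1.000e+00 -7.000e-04  1.400e-03]] [ 0.09639693  0.25696844 -0.08520246] 0.0798663453523666
```

View pics/w6.png

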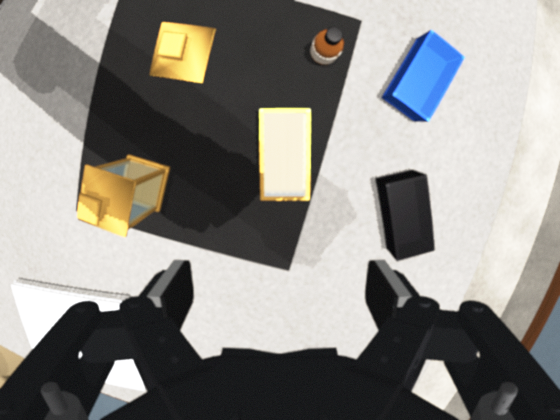

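The box is at (285,153) in the wrist view, its edges parallel to the tool axes. I'll measure it.

Run:
```python
from h import *
c=load('w6');im=c['pixels']
cv2.imwrite('pics/w6z.png',cv2.resize(im[95:215,245:325],(400,600),interpolation=cv2.INTER_CUBIC))
m=np.zeros(im.shape[:2],np.uint8);m[100:208,250:320]=(im[100:208,250:320].max(2)>140)
n,l,st,ce=cv2.connectedComponentsWithStats(m);i=1+st[1:,4].argmax();print(st[i])
cs,_=cv2.findContours((l==i).astype(np.uint8),0,2);k=max(cs,key=cv2.contourArea)[:,0]
for z in (.048,.045):
    W=np.array([onz(c,u,v,z,True)[:2] for u,v in k]);print(z,cv2.minAreaRect((W*1000).astype(np.float32)))
for p in [(259,108),(311.5,108),(310.5,196),(261,196)]: print(onz(c,*p,.048,True).round(4))
```

```text
[ 259  107   61  101 5014]
0.048 ((623.363525390625, -233.3924560546875), (65.3044662475586, 110.47608184814453), 14.937108039855957)
0.045 ((623.5220947265625, -233.64752197265625), (65.8642578125, 111.4229507446289), 14.937029838562012)
[ 0.5797 -0.1883  0.048 ]
[ 0.6339 -0.175   0.048 ]
[ 0.6567 -0.2685  0.048 ]
[ 0.6036 -0.2813  0.048 ]
```

View pics/w6z.png

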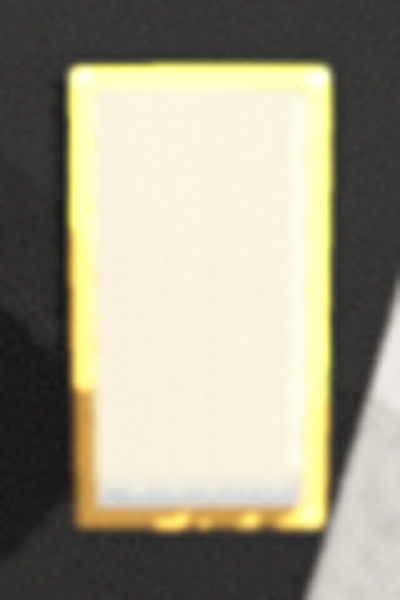

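Run:
```python
from h import *
c=load('w6');s=get_state()
S=load('scene0');T=load('top0')
z3=lambda u,v:ray(T,300+u/3.75-.37,170+v/3.75-.37)
z4=lambda u,v:ray(S,180+u/4.615-.39,240+v/4.615-.39)
A=[]
w=[(311.2,108.2),(258.9,108.2),(310.2,200.4),(260.2,200.4)]
for (a,b),q in zip([((255,104),(292,262)),((278,195),(170,228)),((417,68),(218,500)),((440,157),(87,465))],w):
    X,r=tri(z3(*a),z4(*b),ray(c,*q,True));A.append(X);print(X.round(4),np.round(r,4),onz(c,*q,.048,True).round(4),onz(c,*q,.045,True).round(4))
A=np.array(A);m=A.mean(0);R=s['tcp_rot'];print(m, 'err in tool axes y,z', R[:,1]@(m-s['eef_pos']),R[:,2]@(m-s['eef_pos']))
B=np.array([onz(c,*q,.047,True) for q in w]).mean(0);print(B)
for q in [( (A[0]-A[2])),(A[1]-A[3])]: print(np.arctan2(-q[0],q[1]),np.linalg.norm(q))
```

```text
[ 0.6332 -0.1773  0.0457] [0.0005 0.0023 0.0023] [ 0.6336 -0.1753  0.048 ] [ 0.6339 -0.1751  0.045 ]
[ 0.5795 -0.1898  0.0436] [0.0011 0.0007 0.0014] [ 0.5797 -0.1886  0.048 ] [ 0.5795 -0.1884  0.045 ]
[ 0.6564 -0.274   0.0492] [0.0012 0.0003 0.0014] [ 0.6576 -0.2734  0.048 ] [ 0.6581 -0.274   0.045 ]
[ 0.6034 -0.2872  0.0451] [0.0017 0.0012 0.0004] [ 0.6038 -0.2864  0.048 ] [ 0.6038 -0.2871  0.045 ]
[ 0.61812854 -0.23209851  0.04588227] err in tool axes y,z 0.03650883877934358 0.006967645000988369
[ 0.61873022 -0.23098994  0.047     ]
0.23468716650094532 0.09947017445635024
0.2404921243842917 0.10036573615183338
```

The box centre is at (0.618, -0.232), with its top at about 0.046 m and the tool yaw aligned. I descend and grasp.

```bash
python3 -m crank '[-0.1,2,-4,0,8, -0.1,3.7,-9,0,8, -0.1,3.7,-14,0,8, -0.1,3.7,-18,0,8, -0.1,3.7,-21,0,8, -0.1,3.7,-23,0,8, -0.1,3.7,-24.2,0,8, -0.1,3.7,-24.6,0,8, -0.1,3.7,-24.6,0,8, -0.1,3.7,-24.6,0,7, -0.1,3.7,-24.6,0,6, -0.1,3.7,-24.6,0,5.5]'
python3 -m crank '[0,0,0,0,5, 0,0,0,0,5, 0,0,0,0,5, 0,0,0,0,5]'
python3 - <<'E'
from h import *
snap('scene','s7');snap('wrist','w7');s=get_state();print(s['eef_pos'],s['force'],s['torque'],s['gripper_width'])
im=load('s7')['pixels'];cv2.imwrite('pics/s7z.png',cv2.resize(im[220:380,160:340],(675,600),interpolation=cv2.INTER_CUBIC))
E
```

```text
time_s: 11.4
eef_pos: [0.6184, -0.2336, 0.0347]
tcp_rot: [[0.0, -0.232, 0.973], [-0.0, 0.973, 0.232], [-1.0, -0.0, 0.0]]
force: [0.7, 0.4, 0.0]
gripper_width: 0.0549
time_s: 11.9
eef_pos: [0.6186, -0.2336, 0.0348]
tcp_rot: [[0.001, -0.232, 0.973], [-0.0, 0.973, 0.232], [-1.0, -0.001, 0.001]]
force: [-1.3, -0.3, 5.7]
gripper_width: 0.0535
[ 0.61857615 -0.23362293  0.03479527] [-0.42000521 -0.68273627  5.37966582] [-0.06015272  0.18549481 -0.06768207] 0.053383696400754264
```

View pics/s7z.png

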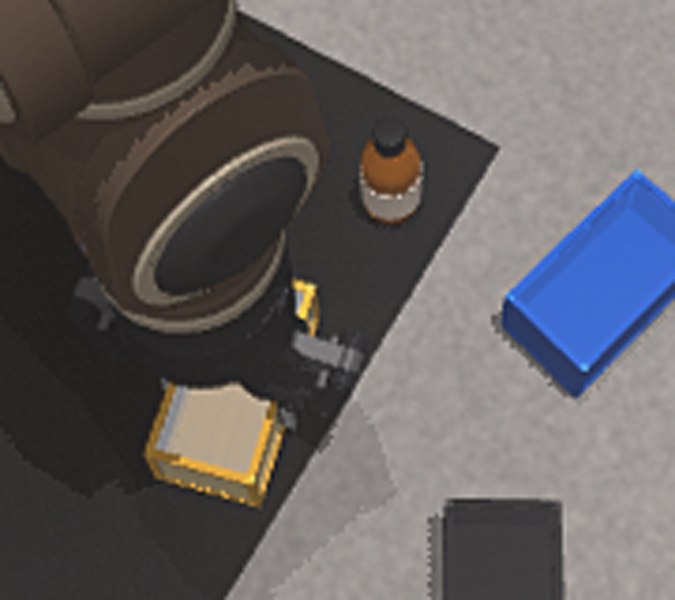

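View pics/w7.png

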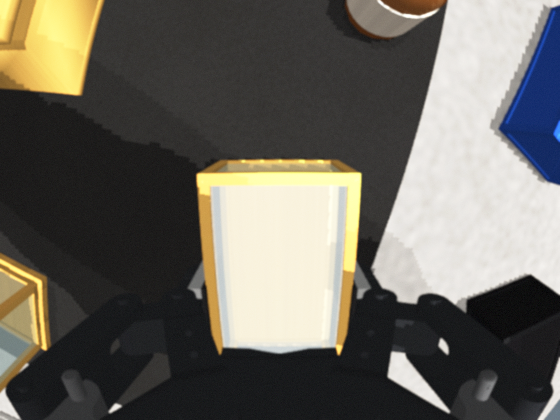

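The box is gripped (opening 53.4 mm). From the near edge at (197–360, 175) I'll measure where it sits along the fingers' width.

```bash
python3 - <<'E'
from h import *
c=load('w7');s=get_state();R=s['tcp_rot'];p=s['eef_pos']
im=c['pixels'];cv2.imwrite('pics/w7z.png',cv2.resize(im[150:200,185:375],(760,200),interpolation=cv2.INTER_CUBIC))
for q in [(197.5,173.5),(360,173.5)]:
  for z in (.048,.046): X=onz(c,*q,z,True);print(X.round(4),(R.T@(X-p)).round(4))
for q in [(250,160),(310,160)]: X=onz(c,*q,.006,True);print('base',X.round(4),(R.T@(X-p)).round(4))
E
python3 -m crank '[0,0,0.5,0,5, 0,0,1,0,5, 0,0,2,0,5, 0,0,4,0,5, 0,0,7,0,5, 0,0,10,0,5, 0,0,12,0,5, 0,0,12,0,5]'
```

```text
[ 0.5815 -0.1883  0.048 ] [-0.0133  0.0527 -0.0255]
[ 0.5811 -0.1887  0.046 ] [-0.0113  0.0524 -0.026 ]
[ 0.6334 -0.1759  0.048 ] [-0.0132  0.0527  0.0278]
[ 0.6339 -0.176   0.046 ] [-0.0112  0.0525  0.0283]
base [ 0.5949 -0.1852  0.006 ] [ 0.0288  0.0526 -0.0118]
base [ 0.6211 -0.1789  0.006 ] [0.0288 0.0526 0.0152]
time_s: 13.0
eef_pos: [0.6193, -0.2338, 0.1567]
tcp_rot: [[0.004, -0.232, 0.973], [-0.001, 0.973, 0.232], [-1.0, -0.002, 0.003]]
force: [0.1, -0.5, -0.7]
gripper_width: 0.0534
```

View pics/w7z.png

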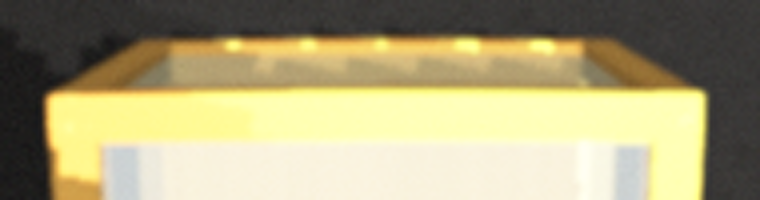

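```bash
python3 -m crank '[-1,1,1,0,5, -3,4,2,-0.03,5, -6,8,2.3,-0.07,5, -9,12,2.3,-0.11,5, -12,16.5,2.3,-0.15,5, -14.1,21,2.3,-0.18,5, -14.1,26,2.3,-0.214,5, -14.1,31,2.3,-0.214,5, -14.1,36,2.3,-0.214,5, -14.1,40,2.3,-0.214,5, -14.1,43,2.3,-0.214,5, -14.1,43.9,2.3,-0.214,5]'
python3 -m crank '[0,0,-1,0,5, 0,0,-3,0,5, 0,0,-3,0,5, 0,0,-3,0,5]'
python3 - <<'E'
from h import *
snap('wrist','w8');snap('scene','s8');snap('top','t8');s=get_state();print(s['time_s'],s['eef_pos'],s['tcp_rot'].round(4),s['force'],s['gripper_width'])
im=load('s8')['pixels'];cv2.imwrite('pics/s8z.png',cv2.resize(im[0:210,170:370],(560,588),interpolation=cv2.INTER_CUBIC))
E
```

```text
time_s: 14.5
eef_pos: [0.4759, 0.2068, 0.1766]
tcp_rot: [[-0.002, -0.023, 1.0], [-0.001, 1.0, 0.023], [-1.0, -0.001, -0.002]]
force: [-0.4, -1.4, -0.5]
gripper_width: 0.0535
time_s: 15.0
eef_pos: [0.4773, 0.2047, 0.1475]
tcp_rot: [[-0.0, -0.019, 1.0], [-0.0, 1.0, 0.019], [-1.0, -0.0, -0.0]]
force: [-0.5, 0.3, -1.6]
gripper_width: 0.0535
15.15 [0.47772521 0.20534331 0.14803626] [[ 1.100e-03 -1.940e-02  9.998e-01]
 [ 4.000e-04  9.998e-01  1.940e-02]
 [-1.000e+00  4.000e-04  1.100e-03]] [ 0.33867554  0.75872552 -0.03207414] 0.053530792380471544
```

View pics/w8.png

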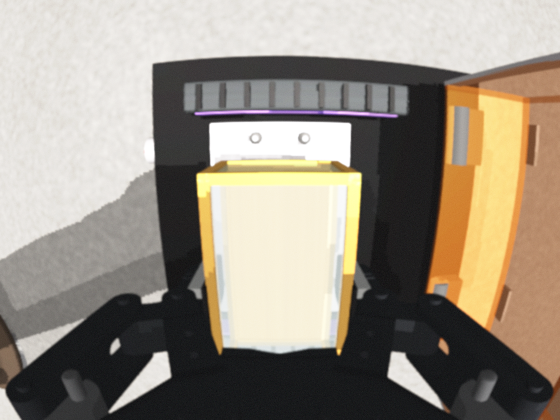

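View pics/s8z.png

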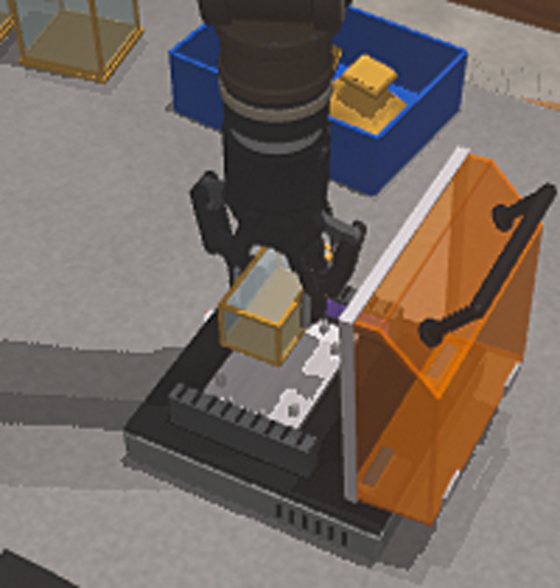

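The box hangs over the nest. The two left pins are visible at (255,138) and (304,138), and the plate edge runs along row 123 from column 210 to 351. I'll work out the relative offset in the wrist frame.

Run:
```python
from h import *
c=load('w8');s=get_state();im=c['pixels']
cv2.imwrite('pics/w8z.png',cv2.resize(im[110:190,190:370],(780,347),interpolation=cv2.INTER_CUBIC))
R=np.array([[0,-.0194,.9998],[0,.9998,.0194],[-1,0,0]]);p=np.array([.47772,.20534,.14804])
f=lambda q,z:(R.T@(onz(c,*q,z,True)-p)).round(4)
for q in [(255,138),(304,138)]: print('pin',f(q,.069),onz(c,*q,.069,True).round(4))
for q in [(210.5,123),(350.5,123)]: print('plate corner',f(q,.058),onz(c,*q,.058,True).round(4))
zt=p[2]+.0128
for q in [(198,173),(360.5,173)]: print('box top',f(q,zt),onz(c,*q,zt,True).round(4))
```

```text
pin [ 0.079   0.0605 -0.0138] [0.4628 0.2655 0.069 ]
pin [0.079  0.0605 0.0155] [0.492  0.2661 0.069 ]
plate corner [ 0.09    0.0704 -0.043 ] [0.4334 0.2749 0.058 ]
plate corner [0.09   0.0705 0.0461] [0.5224 0.2768 0.058 ]
box top [-0.0128  0.0525 -0.0259] [0.4508 0.2573 0.1608]
box top [-0.0128  0.0525  0.0273] [0.5039 0.2584 0.1608]
```

View pics/w8z.png

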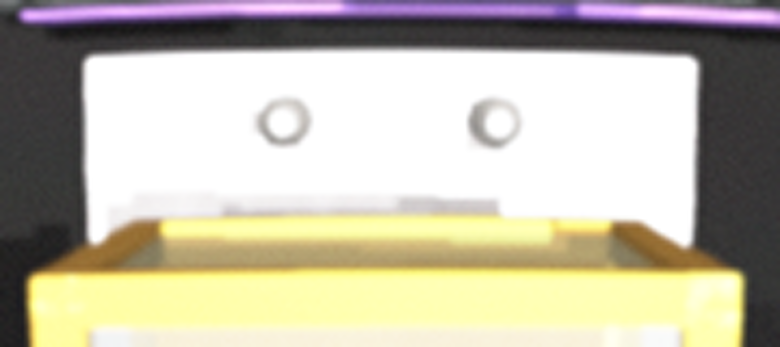

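In the wrist frame the nest and box centres agree within 1 mm in x, y and yaw, so no correction is needed. I lower gently.

```bash
python3 -m crank '[0,0,-1,0,5, 0,0,-2,0,5, 0,0,-3,0,5, 0,0,-4,0,5, 0,0,-4.6,0,5, 0,0,-5,0,5, 0,0,-5.3,0,5, 0,0,-5.5,0,5, 0,0,-5.7,0,5, 0,0,-5.8,0,5, 0,0,-5.8,0,5, 0,0,-5.8,0,5]'
python3 - <<'E'
from h import *
s=get_state();print(s['eef_pos'],s['force'],s['torque'],s['gripper_width'])
snap('scene','s9');im=load('s9')['pixels'];cv2.imwrite('pics/s9z.png',cv2.resize(im[60:190,200:330],(600,600),interpolation=cv2.INTER_CUBIC))
E
```

```text
time_s: 16.65
eef_pos: [0.4774, 0.2056, 0.0894]
tcp_rot: [[0.0, -0.02, 1.0], [0.0, 1.0, 0.02], [-1.0, 0.0, 0.0]]
force: [-0.9, 0.3, -0.7]
gripper_width: 0.0532
[0.47736878 0.20557529 0.08939445] [-0.94509401  0.28801572 -0.7219259 ] [ 0.02744119  0.02161942 -0.0484808 ] 0.05323570771552531
```

View pics/s9z.png

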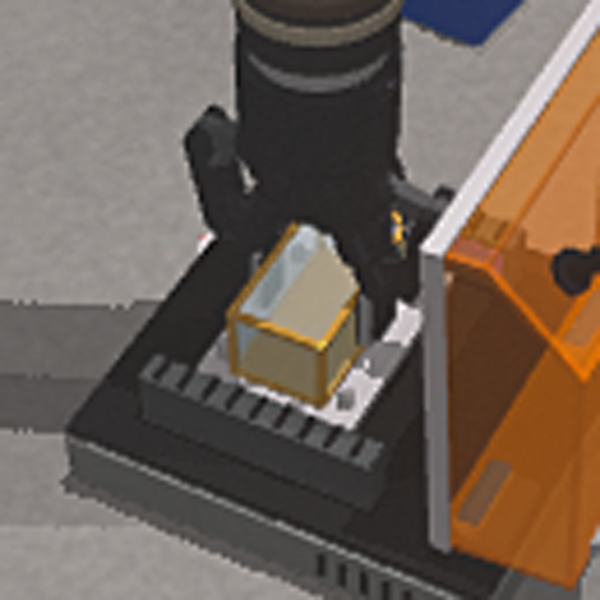

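No contact yet, and the box is between the pins. I go the last bit in 1 mm steps.

```bash
python3 -m crank '[0,0,-0.1,0,5, 0,0,-0.1,0,5, 0,0,-0.1,0,5]' | egrep 'eef|force'; python3 -m crank '[0,0,-0.1,0,5, 0,0,-0.1,0,5, 0,0,-0.1,0,5]'| egrep 'eef|force'
```

```text
eef_pos: [0.4774, 0.2056, 0.0888]
force: [-1.2, -1.4, 4.6]
eef_pos: [0.4774, 0.2056, 0.0888]
force: [-5.5, -1.2, 12.1]
```

Contact at z = 0.0888, exactly where expected. I relax 1 mm, release and look.

```bash
python3 -m crank '[0,0,0.1,0,5, 0,0,0.1,0,5, 0,0,0.1,0,5.6, 0,0,0.1,0,6, 0,0,0.1,0,6.5, 0,0,0.1,0,7, 0,0,0.1,0,7, 0,0,0.1,0,7]'
python3 - <<'E'
from h import *
snap('wrist','w10');snap('scene','s10');im=load('s10')['pixels'];cv2.imwrite('pics/s10z.png',cv2.resize(im[60:190,200:330],(600,600),interpolation=cv2.INTER_CUBIC))
E
```

```text
time_s: 18.45
eef_pos: [0.4773, 0.2056, 0.0883]
tcp_rot: [[0.0, -0.02, 1.0], [0.0, 1.0, 0.02], [-1.0, 0.0, 0.0]]
force: [-0.3, 0.0, 0.8]
gripper_width: 0.0699
```

View pics/w10.png

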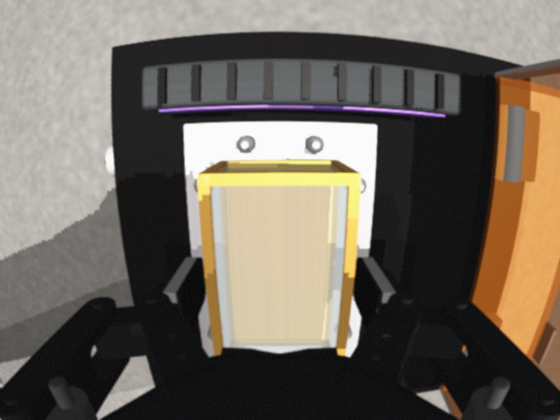

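View pics/s10z.png

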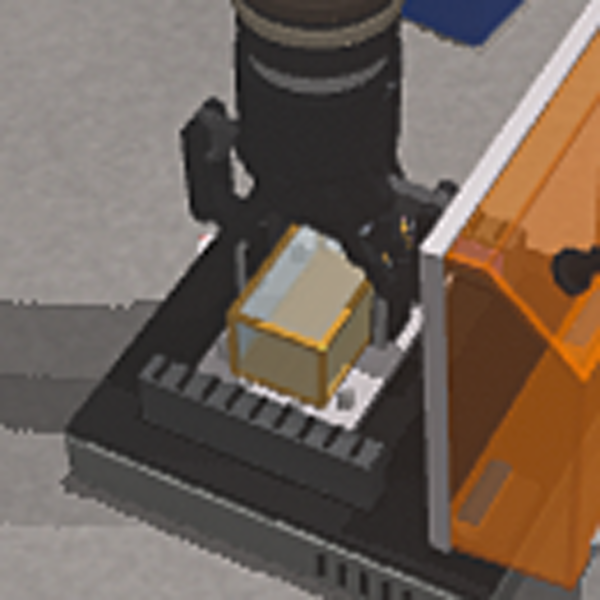

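The box sits flat between the pins and both fingers are clear. I retreat upward and check again.

```bash
python3 -m crank '[0,0,2,0,7, 0,0,5,0,7, 0,0,10,0,7, 0,0,15,0,5, 0,0,20,0,4, 0,-2,25,0,4, 0,-5,26.5,0,4, 0,-5,26.5,0,4, 0,-5,26.5,0,4]'
python3 - <<'E'
from h import *
w=snap('wrist','w11');s=snap('scene','s11');im=s['pixels'];cv2.imwrite('pics/s11z.png',cv2.resize(im[20:200,200:380],(600,600),interpolation=cv2.INTER_CUBIC))
st=get_state();print(st['time_s'],st['eef_pos'],st['force'])
cv2.imwrite('pics/w11z.png',cv2.resize(w['pixels'][60:260,200:560],(792,440),interpolation=cv2.INTER_CUBIC))
E
```

```text
time_s: 19.68
eef_pos: [0.4772, 0.1557, 0.3526]
tcp_rot: [[-0.001, -0.02, 1.0], [0.0, 1.0, 0.02], [-1.0, 0.0, -0.001]]
force: [-0.3, -0.6, -0.3]
gripper_width: 0.0405
19.775 [0.47703228 0.15602535 0.35218809] [ 0.23687914  0.16790244 -0.02524101]
```

View pics/w11z.png

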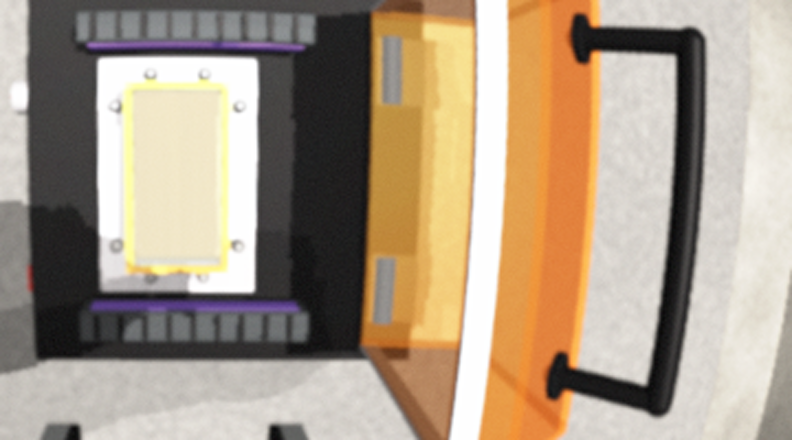

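View pics/s11z.png

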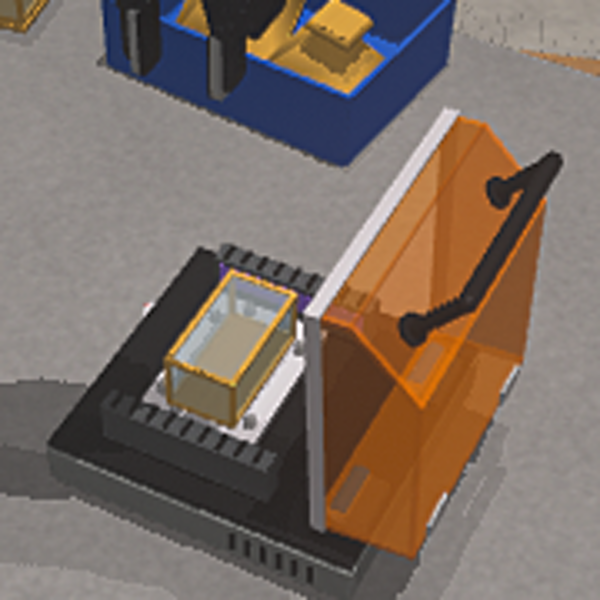

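The box is seated among all eight pins. Now I locate the handle again.

Run:
```python
from h import *
w=load('w11');s=load('s11')
W=lambda u,v:ray(w,200+u/2.2-.27,60+v/2.2-.27,True);Z=lambda u,v:ray(s,200+u/3.3333-.35,20+v/3.3333-.35)
P=[]
for a,b in [((691,38),(556,160)),((656,405),(468,304))]:
    X,r=tri(W(*a),Z(*b));P.append(X);print(X.round(4),np.round(r,4))
m=np.mean(P,0);print(m, 'phi',np.pi-np.arctan2(m[2]-.06,m[0]-.597)-.3644)
```

```text
[0.6579 0.2792 0.2572] [0.0003 0.0003]
[0.6597 0.1433 0.2573] [0.0003 0.0003]
[0.6587914  0.21122729 0.25721385] phi 1.510029702956981
```

```bash
python3 -m crank '[3,1,1,0,4, 7,2.5,1,0,4, 11,4,1,0,4, 15,5,1,0,4, 18,5.5,0,0,4, 18,5.5,-3,0,4, 18,5.5,-6,0,4, 18,5.5,-8,0,4, 18,5.5,-8.8,0,4, 18,5.5,-8.8,0,4, 18,5.5,-8.8,0,4]'
python3 - <<'E'
from h import *
s=snap('scene','s12');im=s['pixels'];cv2.imwrite('pics/s12z.png',cv2.resize(im[0:200,200:400],(600,600),interpolation=cv2.INTER_CUBIC))
st=get_state();print(st['time_s'],st['eef_pos'],st['force'])
E
```

```text
time_s: 21.15
eef_pos: [0.6575, 0.2109, 0.2663]
tcp_rot: [[0.001, -0.02, 1.0], [0.0, 1.0, 0.02], [-1.0, 0.0, 0.001]]
force: [-0.3, 0.0, 0.2]
gripper_width: 0.0399
21.2 [0.65762595 0.21078565 0.26643217] [0.12074475 1.05571201 0.09813614]
```

View pics/s12z.png

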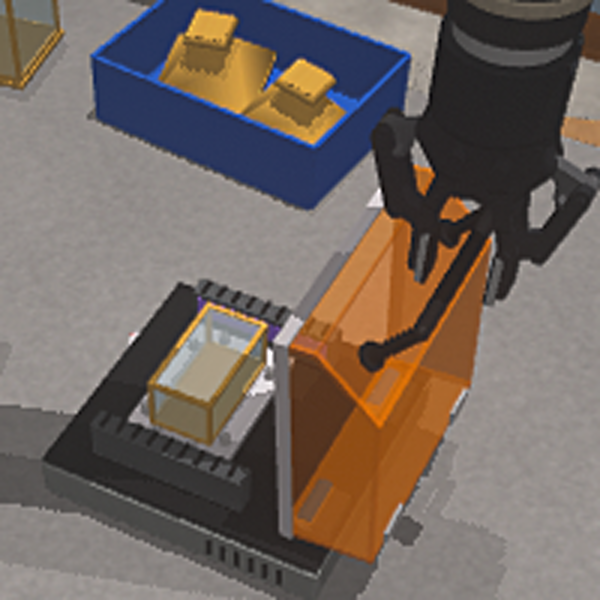

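The bar is between the fingers. I close on it and work out the downward arc.

```bash
python3 -m crank '[0,0,-0.2,0,4, 0,0,-0.2,0,2, 0,0,-0.2,0,0.5, 0,0,-0.2,0,0.5, 0,0,-0.2,0,0.5, 0,0,-0.2,0,0.5]'
python3 - <<'E'
import numpy as np
r=.2076
p0=1.5+.3644
for i,p in enumerate(np.linspace(p0,.3644,25)[1:]):
    dx=r*(np.cos(p0)-np.cos(p));dz=r*(np.sin(p)-np.sin(p0));print(i+1,round(p-.3644,3),np.round([100*dx,100*dx*.02,100*dz],1))
E
```

```text
time_s: 21.95
eef_pos: [0.6573, 0.2105, 0.2635]
tcp_rot: [[0.0, -0.02, 1.0], [0.0, 1.0, 0.02], [-1.0, 0.0, 0.0]]
force: [-1.1, -0.2, 2.2]
gripper_width: 0.0097
1 1.438 [-1.3 -0.   0.3]
2 1.375 [-2.5 -0.1  0.6]
3 1.312 [-3.8 -0.1  0.8]
4 1.25 [-5.1 -0.1  0.9]
5 1.188 [-6.4 -0.1  0.9]
6 1.125 [-7.7 -0.2  0.8]
7 1.062 [-9.  -0.2  0.7]
8 1.0 [-10.3  -0.2   0.4]
9 0.938 [-11.5  -0.2   0.1]
10 0.875 [-12.8  -0.3  -0.2]
11 0.812 [-14.   -0.3  -0.7]
12 0.75 [-15.2  -0.3  -1.2]
13 0.688 [-16.3  -0.3  -1.8]
14 0.625 [-17.4  -0.3  -2.5]
15 0.562 [-18.5  -0.4  -3.3]
16 0.5 [-19.5  -0.4  -4.1]
17 0.438 [-20.4  -0.4  -5. ]
18 0.375 [-21.3  -0.4  -5.9]
19 0.313 [-22.2  -0.4  -6.9]
20 0.25 [-23.   -0.5  -7.9]
21 0.188 [-23.7  -0.5  -9. ]
22 0.125 [-24.3  -0.5 -10.1]
23 0.063 [-24.9  -0.5 -11.3]
24 0.0 [-25.4  -0.5 -12.5]
```

```bash
python3 -m crank '[-1.3,0,0.3,0,0.5, -2.5,-0.1,0.6,0,0.5, -3.8,-0.1,0.8,0,0.5, -5.1,-0.1,0.9,0,0.5, -6.4,-0.1,0.9,0,0.5, -7.7,-0.2,0.8,0,0.5, -9,-0.2,0.7,0,0.5, -10.3,-0.2,0.4,0,0.5, -11.5,-0.2,0.1,0,0.5, -12.8,-0.3,-0.2,0,0.5, -14,-0.3,-0.7,0,0.5, -14,-0.3,-0.7,0,0.5]'
python3 - <<'E'
from h import *
s=snap('scene','s13');im=s['pixels'];cv2.imwrite('pics/s13z.png',cv2.resize(im[0:200,200:400],(600,600),interpolation=cv2.INTER_CUBIC))
st=get_state();print(st['time_s'],st['eef_pos'],st['force'])
E
```

```text
time_s: 23.45
eef_pos: [0.5158, 0.2079, 0.257]
tcp_rot: [[-0.001, -0.021, 1.0], [0.001, 1.0, 0.021], [-1.0, 0.001, -0.001]]
force: [-5.5, 1.6, 7.0]
gripper_width: 0.0101
23.5 [0.51577763 0.20793845 0.25699705] [-4.89423205  1.16506388  7.84012767]
```

View pics/s13z.png

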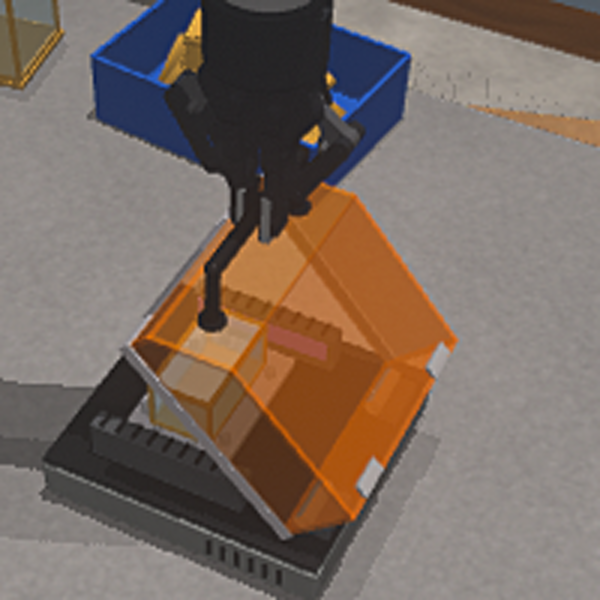

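The guard is lowering well and the box is undisturbed. I continue the arc, with rows relative to the commanded pose.

```bash
python3 -m crank '[-1.2,0,-0.5,0,0.5, -2.3,0,-1.1,0,0.5, -3.4,0,-1.8,0,0.5, -4.5,-0.1,-2.6,0,0.5, -5.5,-0.1,-3.4,0,0.5, -6.4,-0.1,-4.3,0,0.5, -7.3,-0.1,-5.2,0,0.5, -8.2,-0.1,-6.2,0,0.5, -9,-0.2,-7.2,0,0.5, -9.7,-0.2,-8.3,0,0.5, -10.3,-0.2,-9.4,0,0.5, -10.9,-0.2,-10.6,0,0.5]'
python3 - <<'E'
from h import *
s=snap('scene','s14');im=s['pixels'];cv2.imwrite('pics/s14z.png',cv2.resize(im[40:200,200:360],(600,600),interpolation=cv2.INTER_CUBIC))
st=get_state();print(st['time_s'],st['eef_pos'],st['force'])
E
```

```text
time_s: 25.0
eef_pos: [0.4081, 0.2058, 0.1497]
tcp_rot: [[0.001, -0.02, 1.0], [0.001, 1.0, 0.02], [-1.0, 0.001, 0.001]]
force: [4.0, 4.0, 3.5]
gripper_width: 0.0099
25.05 [0.40707326 0.20560553 0.14808036] [ 5.34109003  5.58224366 -1.38829276]
```

View pics/s14z.png

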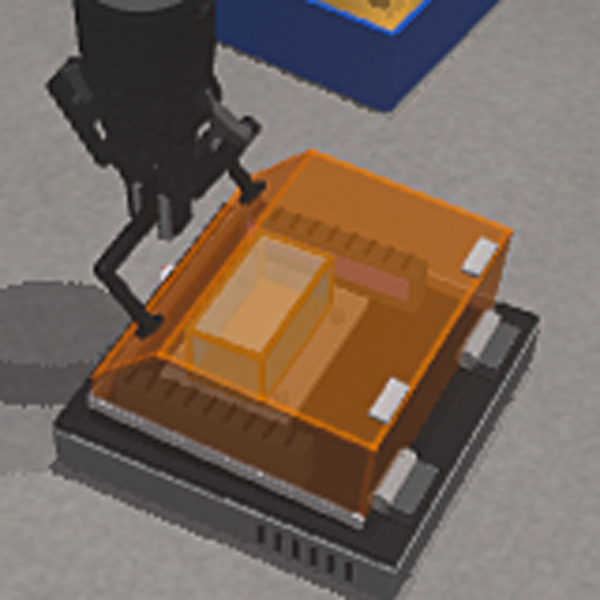

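Nearly closed. I push on to the stop.

```bash
python3 -m crank '[-0.2,0,-0.4,0,0.5, -0.4,0,-0.9,0,0.5, -0.5,0,-1.3,0,0.5, -0.5,0,-1.3,0,0.5]' | egrep 'eef|force'; python3 -m crank '[-0.05,0,-0.3,0,0.5, -0.05,0,-0.3,0,0.5, -0.05,0,-0.3,0,0.5]' | egrep 'eef|force'
```

```text
eef_pos: [0.4034, 0.2056, 0.1388]
force: [-1.5, 0.5, 14.9]
eef_pos: [0.4034, 0.2057, 0.1385]
force: [-8.1, -2.9, 35.0]
```

The force climbs steeply (15 to 35 N) with almost no motion, so the guard is at its stop. I relax, release and retreat.

```bash
python3 -m crank '[0,0,0.2,0,0.5, 0,0,0.2,0,0.5, 0,0,0.2,0,2, 0,0,0.2,0,3.6, 0,0,0.2,0,3.6, 0,0,0.2,0,3.6, 0,0,2,0,3.6, 0,0,5,0,3.6, 0,0,10,0,3.6, -2,-4,15,0,3.6, -4,-9,18,0,3.6, -6,-14,18,0,3.6]'
python3 -m crank '[0,-6,0,0,3.6, 0,-12,0,0,3.6, 0,-18,0,0,3.6, 0,-20,0,0,3.6, 0,-20,0,0,3.6]'
python3 - <<'E'
from h import *
s=snap('scene','s15');t=snap('top','t15');im=s['pixels'];cv2.imwrite('pics/s15z.png',cv2.resize(im[60:210,200:360],(640,600),interpolation=cv2.INTER_CUBIC))
cv2.imwrite('pics/t15z.png',cv2.resize(t['pixels'][190:325,125:260],(600,600),interpolation=cv2.INTER_CUBIC))
st=get_state();print(st['time_s'],st['eef_pos'],st['force'],st['gripper_width'])
E
```

```text
time_s: 27.42
eef_pos: [0.3429, 0.0647, 0.3165]
tcp_rot: [[0.004, -0.022, 1.0], [0.0, 1.0, 0.022], [-1.0, 0.0, 0.004]]
force: [1.5, -1.6, -0.0]
gripper_width: 0.0364
time_s: 28.05
eef_pos: [0.3425, -0.1356, 0.314]
tcp_rot: [[-0.001, -0.016, 1.0], [0.0, 1.0, 0.016], [-1.0, 0.0, -0.001]]
force: [-0.2, 0.7, -0.2]
gripper_width: 0.0363
28.15 [ 0.34267089 -0.13407145  0.31414377] [ 0.56004151 -0.30626771  0.25696081] 0.03597999117042106
```

View pics/s15.png

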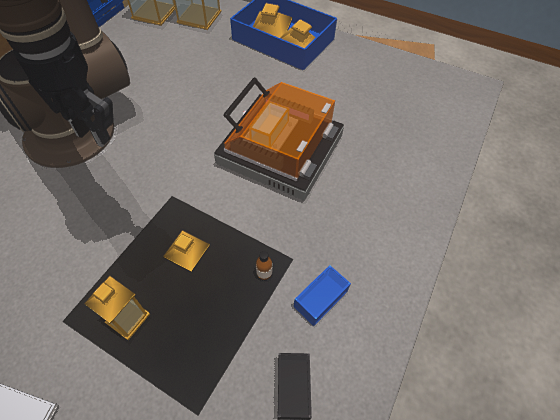

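View pics/s15z.png

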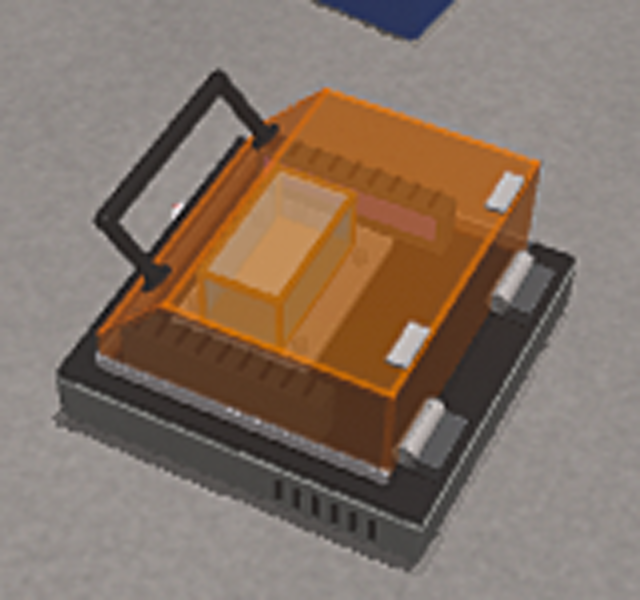

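View pics/t15z.png

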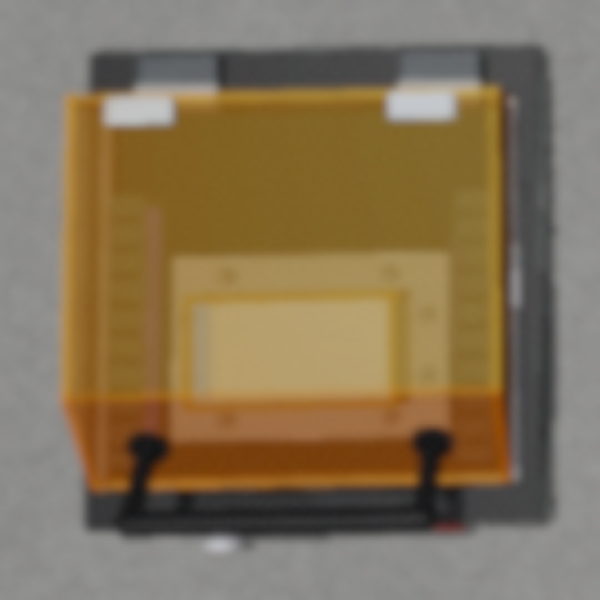

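The guard looks closed and the box stands upright under it, with the bystanders in place. I'll check the guard angle and the box pose numerically.

Run:
```python
from h import *
T=load('top0')if 0 else load('t15');S=load('s15');S0=load('scene0');T0=load('top0')
z1=lambda u,v:ray(T,125+u/4.4444-.39,190+v/4.4444-.39)
z2=lambda u,v:ray(S,200+u/4-.375,60+v/4-.375)
P=[]
for a,b in [((124,524),(218,75)),((440,520),(103,216))]:
    X,r=tri(z1(*a),z2(*b));P.append(X);print('handle',X.round(4),np.round(r,4))
m=np.mean(P,0);print(m,'guard',np.arctan2(m[2]-.06,.5975-m[0])-np.arctan2(74,194))
B=[]
for a,b in [((190,297),(283,165)),((393,293),None),((388,401),(203,270)),((186,404),None)][0::2]:
    X,r=tri(z1(*a),z2(*b));B.append(X);print('boxtop',X.round(4),np.round(r,4))
for p in [(283,165),(355,197),(283,298),(203,272)]:
    o,d=z2(*p);print('scene top at .102',(o+d*(.102-o[2])/d[2]).round(4))
# bystanders: pixel change on mat
for A,Bb,n in [(S0,S,'scene'),(T0,T,'top')]:
    for name,(h0,s0,v0),(h1,s1,v1) in [('yel',(15,90,90),(35,255,255)),('bottle',(5,120,60),(14,255,200))]:
        for I in (A,Bb):
            mk=cv2.inRange(cv2.cvtColor(I['pixels'],cv2.COLOR_BGR2HSV),(h0,s0,v0),(h1,s1,v1))
            k,l,st,ce=cv2.connectedComponentsWithStats(mk)
            print(n,name,[(ce[i].round(1).tolist(),int(st[i,4])) for i in range(1,k) if st[i,4]>40 and (80<ce[i][0]<300 and ce[i][1]>220 if n=='scene' else 300<ce[i][0]<470)])
```

```text
handle [0.4012 0.273  0.1337] [0.0002 0.0002]
handle [0.4064 0.1321 0.1419] [0.0025 0.0025]
[0.40380931 0.20256985 0.13778479] guard 0.01747115400647603
boxtop [0.4873 0.234  0.137 ] [0.0188 0.0188]
boxtop [0.4532 0.1619 0.0962] [0. 0.]
scene top at .102 [0.4553 0.2541 0.102 ]
scene top at .102 [0.5054 0.2507 0.102 ]
scene top at .102 [0.5065 0.16   0.102 ]
scene top at .102 [0.457  0.1558 0.102 ]
scene yel [([186.2, 250.4], 1027), ([114.2, 304.5], 1624), ([223.1, 324.0], 640)]
scene yel [([186.3, 250.4], 1028), ([114.2, 304.4], 1628)]
scene bottle [([263.6, 264.5], 157)]
scene bottle [([263.7, 264.4], 158)]
top yel [([388.4, 205.5], 466), ([347.4, 272.0], 1011), ([431.9, 281.0], 1319)]
top yel [([332.8, 198.3], 41), ([347.4, 271.9], 1008), ([431.9, 281.0], 1325)]
top bottle [([334.0, 196.8], 55)]
top bottle [([334.1, 196.9], 54)]
```

Both checks put the guard below 0.05 rad: 0.0 from the left end of the bar and about 0.02 from the mean, and it was also pressed against its stop. The bystanders' centroids haven't moved (under 0.2 px). The robot is clear of everything, so I hand in.

```bash
python3 -c "
from cell import job_done,get_state
print(get_state()['time_s'],abs(get_state()['qvel']).max());print(job_done())"
```

```text
28.15 0.02545523282091636
the job is handed in; nothing more can be done
None
```

I opened the guard to about 1.5 rad, set the glass box down in the nest and released it. I then closed the guard to its stop, backed the arm clear and handed in at 28.2 s; no verdict was reported.

**Checks that agreed**
- **Box:** just before lowering, the wrist camera put box and nest centres within 1 mm of each other. Touchdown came at the expected height, and a later view showed the box flat among all eight pins, before I closed the guard.
- **Guard:** the force rose from 15 to 35 N with almost no movement, so it was at its stop. Triangulating both ends of the bar gave about 0.02 rad, under the 0.05 limit.
- **Lantern, cap and bottle:** they moved less than 0.2 pixel between the first and last pictures.

**Checks that disagreed or were weak**
- **Guard bar:** its right end triangulated poorly after closing (2.5 mm off between rays). The left end alone gives about 0 rad.
- **Box through the closed hood:** one of the two corners I tried to triangulate failed (19 mm off). A single-view check put the centre at about (0.481, 0.205), some 3 mm from the nest centre, which is within my pixel-picking error.

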